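# Pack out the drilling jig with spacer plates

### The arm

A 6-joint arm with a two-finger parallel gripper is mounted at the origin on the work surface. World frame = base frame: x ahead of the robot, y to its left, z up, the work surface at z = 0. Lengths are in mm, angles in degrees, forces in N, time in s.
With the tool pointing down it reaches from about 350 to 850 mm from the base axis. Payload 8.1 kg.
Tool frame: the origin (TCP) lies at the very end of the fingers, on their centre line; the grasp point (between the pads) lies 19 mm behind it; z points along the fingers, y is the direction in which the jaws open and shut (so a half turn about z gives the same grasp; the last joint's range is limited). The gripper opens to 85 mm and grips with 20 to 120 N. Pads are 22 mm wide; open, the fingers measure 114 mm over their backs; the gripper's body (76 mm by 85 mm) begins 54 mm behind the grasp point. The pads swing forward as they close: fully open they stand 13 mm farther back than shut.
Start: joints at [-77.43, 7.471, 85.268, -0, 87.261, -4.893], TCP at [180.082, -572.342, 231.292] pointing down, gripper open.
Joint ranges: [-169.43, 169.43], [-51.17, 129.36], [1.28, 143.12], [-76.62, 256.62], [0, 156.53], [-152.29, 152.29]. Speed limits (degrees/s): [136.94, 136.94, 159.86, 180, 180, 180].

### API

Orientations are given as [roll, pitch, yaw] about the fixed x, y, z axes, in that order (R = Rz(yaw) Ry(pitch) Rx(roll)).
In Python, from bench import r gives the robot as it stands.
- The arm moves only by the shell command python3 -m jog 'ROWS' [OPENING] [FORCE]. ROWS is JSON, a list of rows, each a list of 6 numbers: the shift along the tool's x, y, z normalised to -1 to 1, where 1 is 0.25 m, then the turn, a rotation vector about the tool's x, y, z normalised to -1 to 1, where 1 is pi rad. In form: [[x, y, z, ax, ay, az], ...]. A call has 1 to 10 rows; each row is the pose to reach, as a shift and turn from the pose commanded when the call began, along the tool's axes at that moment, turning the shorter way round; what a row does not reach only later rows make up. A row lasts 1/10 s, in which the tool goes at most 50 mm and 8.59 degrees, less where a joint would pass 70% of its speed; a pose out of reach is approached as far as the arm can. A call with a number of a shift or a turn outside -1 to 1 is refused whole. A call with a gripper value outside its range is refused whole. OPENING is the opening, from 0 (shut) to 1 (fully open), set as the call begins (- or left out, the last holds). The fingers move at their own pace and stop on an object; FORCE is the grip in N (left out, the last holds). Time passes only in rows, so rows that repeat a pose let the fingers close. It gives the time, the measured TCP pose, the force and the opening at its end, in the units of the state.
- r.sense(): the state, without advancing time (a new reading comes with each control period).
- r.snapshot(name): name is "side" or "top"; returns a dict with "pixels" (400x640x3 uint8, red, green, blue), "intrinsics" (3x3 intrinsics, pixels), "extrinsics" (4x4, takes a point from camera to world coordinates). Camera axes: x right, y down, z forward; pixel columns grow to the right and rows downward; lengths in mm; the calibration is good to about 2 mm. A picture is of the moment at which its call begins. There is no depth.
- r.hand_in(): hands the job in, once; it reports no verdict.
The state is a dict: "time": time; "joint_pos": joint angles; "qd": joint speeds; "joint_efforts": joint torques, N m; "tool_pos": TCP position; "tcp_rot": TCP orientation; "ft_force": force on the tool from outside, world axes, zero at the start; "wrist_torque": the same for the moment, N m; "finger_gap": finger opening in mm.
Only numpy, scipy, OpenCV 4.12 (cv2) and the standard library are available. Lean on these libraries where they do the work, as an engineer would, in place of code of your own. Each camera call takes 0.05 s, during which the arm holds its last target.

### The job

Pack the gap between the drilling jig's steel fence and the orange face of its sprung carriage with the two blue spacer plates from the wooden rack. Stand one in the gap against the fence, then press the other down beside it, until both stand upright on the jig's base and are held snug. The thin red plate is not needed.

Things in the scene. Friction and masses are not known exactly. Their poses are not given: they have to be found in the camera images.
- plate_a: Blue spacer plate, 0.14 kg, standing in a slot of the rack: 50 mm wide (x), 20 thick (y), 86 high (z up). Origin: centre of underside. Foot tapers over its lowest 12 mm to 10 mm thick; full body from 12 to 44 mm, shoulders slope in to 52; above is a grip tab 30 wide (x), 12 thick (y), up to 86. Grip the tab across its 30 mm width, about 74 mm above the underside, clear of a plate beside it.
- plate_b: The other blue plate, identical; either may go first. The fixed wooden rack is 90 x 170 mm, 30 high, with three slots 50 mm apart (plates' y along the row), slot floors 8 mm above the bench, about 2.5 mm free play all round. Which slot holds which varies; the third holds a red plate of the same outline, only 12 mm thick: a bystander, too thin to make the gap snug.
- jig: Fixed. Base 140 (x) x 240 (y) x 12 mm. Origin: on the bench under the gap's middle; gap floor 12 mm above it. Fence face at y = -18.5 mm, orange carriage face at +18.5; both 110 long (x), upright to 42 mm above the bench, flaring 6 mm out to tops at 52. Plates stand with y along jig y, either way round, ending at about y -8.5 and +11.5. Beyond the orange face lies a 40 mm square tube, top 57 mm.
- carriage (a joint): Slide of the orange face along jig +y, in m: 0 at rest, up to 0.012 pushed away from the fence; its spring pushes back with 4 N at 0, 6.4 N at 3 mm. After one plate 17 mm of gap is left, carriage at 0; two blue plates (40 mm) push it back 3 mm: snug. The second needs a light push (about 3 to 8 N) straight down; aim it 2 mm to the carriage side, which yields.
Things that resemble listed ones, but are neither listed nor needed, are in the scene too. What is shaped like the plate_a but green is not meant. What is shaped like the plate_b but green is not meant.

How it is judged:
By the outcome, as a careful person would: the job done as asked, in the order asked, and still so for the second after the job is handed in, with the robot touching nothing.
It also fails if it takes over 61 s, if anything falls off the work surface, if the arm or the gripper's body presses on something with over 40 N, if the wrist force passes 120 N, or if a joint passes its speed limit or range.

## Working session

There is one attempt and no reset: what is moved stays moved. The work goes in short steps, Python scripts to look and compute and a shell command to move; the robot and the scene stay as the last step left them, time stands still between calls to the robot, and variables do not carry over. Pictures are saved under pics/ and viewed, and the job is handed in when it is done.

```bash
ls; mkdir -p pics; python3 - <<'E'
from bench import r
import cv2
print(r.sense())
for n in("top","side"):
    s=r.snapshot(n); cv2.imwrite(f"pics/{n}0.png",s["pixels"][:,:,::-1]); print(s["intrinsics"],s["extrinsics"])
E
```

```text
pics
{'time': 0.0, 'joint_pos': array([-7.74295019e+01,  7.51746120e+00,  8.53284396e+01,  4.04468693e-04,
        8.72627873e+01, -4.89343676e+00]), 'qd': array([-0.06902084,  0.02479623, -0.01637141, -0.03187164, -0.0231434 ,
       -0.00196911]), 'joint_efforts': array([-2.19921778e-03, -5.69396710e+01, -5.00559318e+01, -5.73685120e-04,
        1.42698051e-02, -1.89511417e-05]), 'tool_pos': array([ 179.96236232, -571.79516353,  230.22796298]), 'tcp_rot': array([-1.79891742e+02, -9.67389622e-03,  1.74639060e+01]), 'ft_force': array([ 0.12159738,  0.03075892, -0.11308427]), 'wrist_torque': array([ 0.02542225, -0.02627489, -0.00553031]), 'finger_gap': 85.53715014762307}
[[404.09753217   0.         325.82851441]
 [  0.         404.09753217 201.96833412]
 [  0.           0.           1.        ]] [[ 1.08608428e-01 -9.65603317e-01  2.36250805e-01  2.56515412e+02]
 [-9.94081947e-01 -1.04946408e-01  2.80594915e-02 -1.22986498e+02]
 [-2.30066466e-03 -2.37900158e-01 -9.71286890e-01  9.27309439e+02]
 [ 0.00000000e+00  0.00000000e+00  0.00000000e+00  1.00000000e+00]]
[[374.10619896   0.         317.24018724]
 [  0.         374.10619896 199.19293923]
 [  0.           0.           1.        ]] [[-9.99070933e-01 -3.36489754e-02  2.69261584e-02  4.31698025e+02]
 [-4.19996765e-02  6.20183902e-01 -7.83331318e-01  3.90092825e+02]
 [ 9.65912625e-03 -7.83734441e-01 -6.21020956e-01  4.33552472e+02]
 [ 0.00000000e+00  0.00000000e+00  0.00000000e+00  1.00000000e+00]]
```

View pics/top0.png

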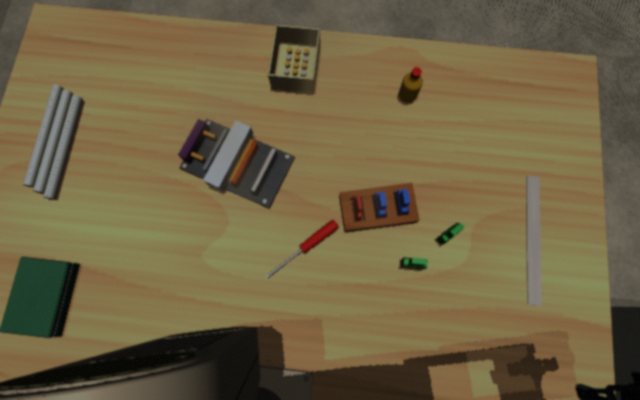

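View pics/side0.png

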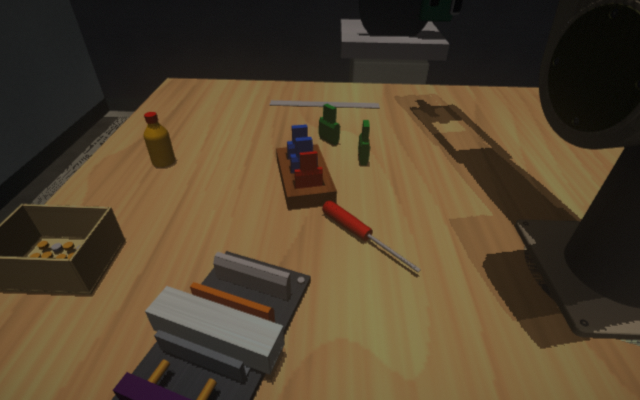

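The top view shows the jig near (240,163), with the fence bar at (264,170), the orange face at (243,162) and the tube at (229,155). The rack is near (380,206), with red at (358,206) and blue at (380,203) and (403,200). The green lookalikes are at (413,263) and (450,233). Next I'll enlarge the crops to confirm which is which.

```bash
cat > h.py <<'E'
import numpy as np, cv2
from bench import r
def ray(s,uv):
    K=np.array(s["intrinsics"]);T=np.array(s["extrinsics"])
    d=T[:3,:3]@np.linalg.solve(K,[uv[0],uv[1],1.]); return T[:3,3],d
def onz(s,uv,z):
    o,d=ray(s,uv); return o+d*(z-o[2])/d[2]
def proj(s,p):
    K=np.array(s["intrinsics"]);T=np.array(s["extrinsics"])
    c=T[:3,:3].T@(np.asarray(p,float)-T[:3,3]); q=K@c; return q[:2]/q[2]
def tri(s1,u1,s2,u2):
    o1,d1=ray(s1,u1);o2,d2=ray(s2,u2)
    a=np.linalg.lstsq(np.c_[d1,-d2],o2-o1,rcond=None)[0]
    p,q=o1+a[0]*d1,o2+a[1]*d2; return (p+q)/2,np.linalg.norm(p-q)
def crop(s,x,y,w,h,f,name):
    im=s["pixels"][y:y+h,x:x+w,::-1]; im=np.clip(im*1.6,0,255).astype('uint8')
    cv2.imwrite(name,cv2.resize(im,None,fx=f,fy=f,interpolation=cv2.INTER_CUBIC))
E
python3 - <<'E'
from h import *
s=r.snapshot("top"); crop(s,330,170,100,70,8,"pics/c1.png"); crop(s,170,110,135,105,5.9,"pics/c2.png")
s=r.snapshot("side"); crop(s,265,95,115,115,5,"pics/c3.png"); crop(s,110,240,210,160,3.8,"pics/c4.png")
E
```

```text
(no output)
```

View pics/c1.png

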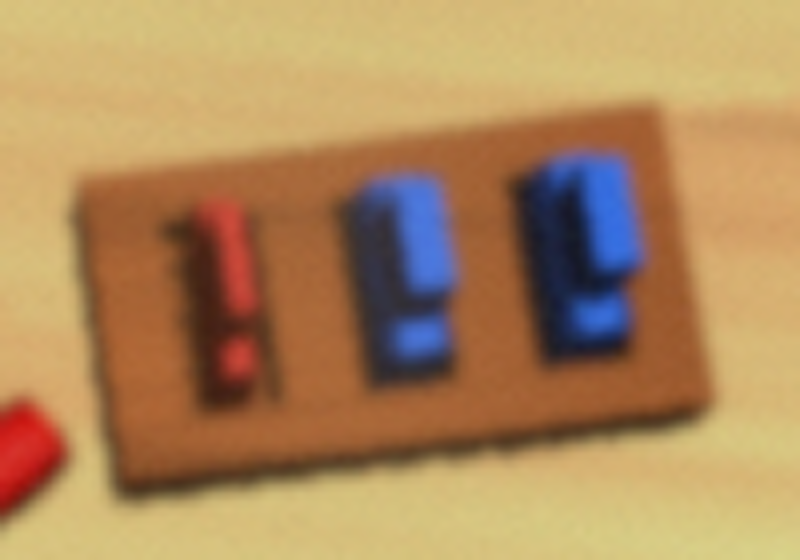

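View pics/c2.png

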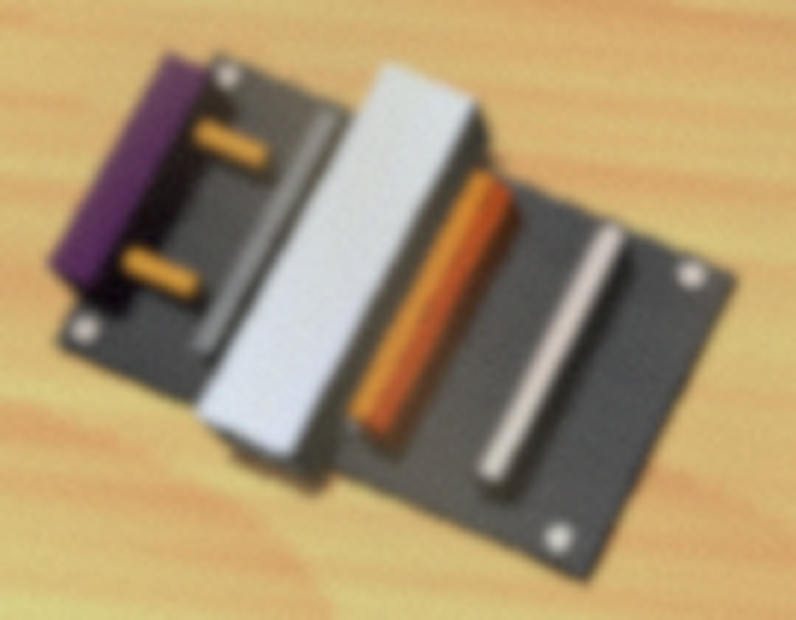

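View pics/c3.png

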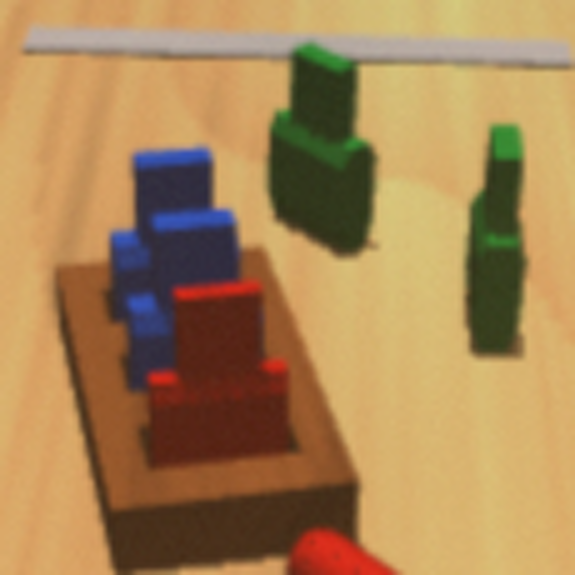

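View pics/c4.png

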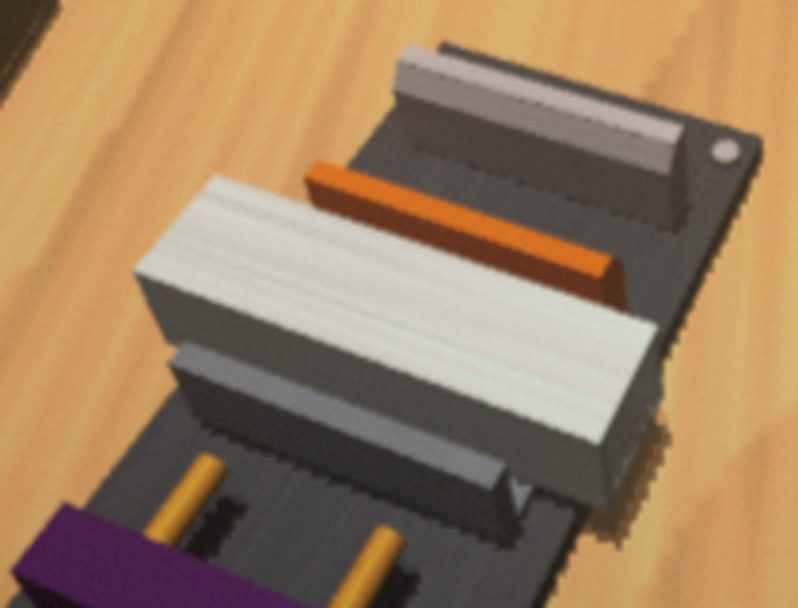

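```bash
python3 - <<'E'
from h import *
s=r.snapshot("top"); im=s["pixels"].astype(int); 
np.set_printoptions(precision=1,suppress=True)
R,G,B=im[...,0],im[...,1],im[...,2]
m=((B>1.8*R)&(B>60)).astype('uint8'); 
bm=((B>1.8*R)&(B>110)).astype('uint8')
n,l,st,c=cv2.connectedComponentsWithStats(bm)
for i in range(1,n):
    if st[i,4]>8: print('bright',st[i],c[i], onz(s,c[i],94), onz(s,c[i],56))
# rack
hsv=cv2.cvtColor(s["pixels"],cv2.COLOR_RGB2HSV)
C1=lambda x,y:(330-.5+ (x+.5)/8+.0,170-.5+(y+.5)/8)
C2=lambda x,y:(170-.5+(x+.5)/5.9,110-.5+(y+.5)/5.9)
P=[onz(s,C1(*q),30) for q in [(80,183),(657,103),(712,402),(120,480)]]
print('rack',np.array(P),np.mean(P,0)); 
for a,b in((0,1),(1,2),(2,3),(3,0)):
    d=P[b]-P[a]; print(np.linalg.norm(d),np.degrees(np.arctan2(d[1],d[0])))
print('tabs')
for nm,qs in (('red',[(195,203),(238,200),(255,312),(213,320)]),('mid',[(390,178),(440,175),(455,285),(408,298)]),('far',[(578,155),(627,152),(642,265),(592,278)])):
    Q=np.array([onz(s,C1(*q),94) for q in qs]); d=Q[2:4].mean(0)-Q[:2].mean(0); print(nm,Q.mean(0),np.linalg.norm(d),np.degrees(np.arctan2(d[1],d[0])))
print('jig')
S=np.array([onz(s,C2(*q),13) for q in [(228,77),(690,275),(558,538),(85,330)]]);print('screws',S,S.mean(0))
Bc=np.array([onz(s,C2(*q),12) for q in [(216,53),(737,277),(588,580),(58,345)]]);print('base',Bc,Bc.mean(0))
for a,b in((0,1),(1,2),(2,3),(3,0)):
    d=Bc[b]-Bc[a]; print(np.linalg.norm(d),np.degrees(np.arctan2(d[1],d[0])))
for nm,a,b in (('orange top mid',(483,180),(358,410)),('orange top/flare edge',(496,186),(368,415)),('fence top mid',(612,232),(490,470))):
    p,q=onz(s,C2(*a),52),onz(s,C2(*b),52); d=q-p; print(nm,p,q,(p+q)/2,np.linalg.norm(d),np.degrees(np.arctan2(d[1],d[0])))
E
```

```text
bright [403 190   7  13  60] [405.8 196. ] [ 490.6 -266.9   94. ] [ 501.3 -273.4   56. ]
bright [379 193   7  13  58] [382.5 198.7] [ 479.4 -218.    94. ] [ 489.6 -222.3   56. ]
bright [403 208   5   3  13] [404.7 209. ] [ 462.  -266.2   94. ] [ 471.4 -272.8   56. ]
bright [380 211   5   3  11] [382.1 211.8] [ 450.8 -219.2   94. ] [ 459.6 -223.6   56. ]
rack [[ 500.6 -126.    30. ]
 [ 542.4 -289.4   30. ]
 [ 456.1 -310.    30. ]
 [ 415.8 -145.9   30. ]] [ 478.8 -217.8   30. ]
168.65468225526587 -75.63802420056334
88.72812163907462 -166.587483787802
168.97635657015314 103.80188544923463
87.0824236327881 13.188202069381514
tabs
red [ 466.7 -166.2   94. ] 31.546268334750703 -166.37650521068178
mid [ 479.2 -217.9   94. ] 31.70960228996346 -167.72645485557968
far [ 490.4 -266.8   94. ] 32.540939870484976 -169.65215175016039
jig
screws [[646.6 211.5  13. ]
 [581.    9.3  13. ]
 [466.2  46.7  13. ]
 [531.3 249.3  13. ]] [556.3 129.2  13. ]
base [[657.2 218.7  12. ]
 [582.6  -9.7  12. ]
 [450.9  32.7  12. ]
 [524.2 259.4  12. ]] [553.7 125.3  12. ]
240.25733443626993 -108.09526429310033
138.34659481665406 162.18451698047383
238.24632898975693 72.08083184437494
139.10315177764355 -16.988151975696645
orange top mid [597.6  89.7  52. ] [499.1 123.1  52. ] [548.3 106.4  52. ] 104.00091926048424 161.31056196098265
orange top/flare edge [595.6  84.3  52. ] [497.5 118.9  52. ] [546.6 101.6  52. ] 104.07211922086728 160.55608423414813
fence top mid [581.5  36.3  52. ] [480.9  69.1  52. ] [531.2  52.7  52. ] 105.8102087387742 161.94617994824793
```

Named candidates (top view): the blue plates at (380,203) and (403,200) have the right colour and 20 mm body. Red at (358,206) is the thin plate, and green at (413,263) and (450,233) is excluded; the crop confirms this. Before moving I'll cross-check the jig and tabs in the side view.

```bash
cat >> h.py <<'E'
def rows(x,y,z,yaw):
    s=r.sense(); p=s["tool_pos"]; a=np.radians(s["tcp_rot"][2]); d=np.array([x,y,z])-p
    dy=(yaw-s["tcp_rot"][2]+180)%360-180
    print("row",np.round([(d[0]*np.cos(a)+d[1]*np.sin(a))/250,(d[0]*np.sin(a)-d[1]*np.cos(a))/250,-d[2]/250,0,0,-dy/180],4), "t",s["time"],"p",p.round(1),s["tcp_rot"].round(2),"F",s["ft_force"].round(1),"gap",round(s["finger_gap"],1))
J0=np.array([539.0,78.2]);jx=np.array([.951,-.309]);jy=np.array([.309,.951])
def jw(x,y): return J0+jx*x+jy*y
def wj(p): d=np.asarray(p)[:2]-J0; return np.array([d@jx,d@jy])
E
python3 - <<'E'
from h import *
np.set_printoptions(precision=1,suppress=True)
s=r.snapshot("side")
C3=lambda x,y:(265-.5+(x+.5)/5,95-.5+(y+.5)/5)
C4=lambda x,y:(110-.5+(x+.5)/3.8,240-.5+(y+.5)/3.8)
print('fence fold z42',[wj(onz(s,C4(*q),42)) for q in((395,92),(672,172))])
print('base corners z12',[wj(onz(s,C4(*q),12)) for q in((443,43),(763,138))])
print('fence top outer z52',[wj(onz(s,C4(*q),52)) for q in((405,48),(683,127))])
print('orange top outer z52',[wj(onz(s,C4(*q),52)) for q in((305,183),(600,278))])
print('orange top inner z52',[wj(onz(s,C4(*q),52)) for q in((318,162),(612,257))])
for nm,qs in(('far',[(135,157),(211,150),(211,160),(135,168)]),('mid',[(152,216),(234,210),(236,222),(156,232)])):
    print(nm,np.mean([onz(s,C3(*q),94) for q in qs],0))
rows(490.5,-266.8,170,104)
E
```

```text
fence fold z42 [array([ 53.6, -15. ]), array([-55. , -17.6])]
base corners z12 [array([ 69.3, -65.8]), array([-69.7, -66.1])]
fence top outer z52 [array([ 55.5, -27.5]), array([-54.3, -29.5])]
orange top outer z52 [array([53., 37.]), array([-54.6,  35.3])]
orange top inner z52 [array([54.2, 28.1]), array([-54.7,  27. ])]
far [ 490.8 -263.2   94. ]
mid [ 479.1 -215.8   94. ]
row [ 1.6 -0.8  0.2  0.   0.  -0.5] t 0.3 p [ 180.  -572.1  230.9] [-180.    -0.    17.5] F [-0.3 -0.8  0.3] gap 85.2
```

```bash
sed -i 's/^def ray/np.set_printoptions(precision=4,suppress=True)\ndef ray/' h.py
python3 -m jog '[[1,-0.5,0.1,0,0,-0.48],[1,-0.5,0.1,0,0,-0.48],[1,-0.5,0.1,0,0,-0.48],[1,-0.5,0.1,0,0,-0.48],[1,-0.5,0.1,0,0,-0.48],[1,-0.5,0.1,0,0,-0.48],[1,-0.5,0.1,0,0,-0.48],[1,-0.5,0.1,0,0,-0.48],[1,-0.5,0.1,0,0,-0.48],[1,-0.5,0.1,0,0,-0.48]]' 1 40
python3 -c "
from h import *
rows(490.6,-265.5,170,104)"
```

```text
time: 1.3
tool_pos: [381.2, -377.9, 206.2]
tcp_rot: [-180.0, -0.0, 103.8]
ft_force: [0.1, 0.6, -0.1]
finger_gap: 85.8
row [ 0.3322  0.5323  0.145   0.      0.     -0.0012] t 1.3 p [ 381.2 -377.9  206.2] [-180.     -0.    103.79] F [ 0.1  0.6 -0.1] gap 85.8
```

```bash

python3 -m jog '[[0.332,0.532,0.145,0,0,-0.001],[0.332,0.532,0.145,0,0,-0.001],[0.332,0.532,0.145,0,0,-0.001],[0.332,0.532,0.145,0,0,-0.001],[0.332,0.532,0.145,0,0,-0.001],[0.332,0.532,0.145,0,0,-0.001],[0.332,0.532,0.145,0,0,-0.001],[0.332,0.532,0.145,0,0,-0.001]]'
python3 - <<'E'
from h import *
rows(490.6,-265.5,63,104)
s=r.snapshot("top"); crop(s,330,160,110,80,7,"pics/d1.png")
s=r.snapshot("side"); crop(s,240,60,150,150,4,"pics/d2.png")
E
```

```text
time: 2.1
tool_pos: [490.6, -267.9, 170.6]
tcp_rot: [180.0, 0.0, 103.5]
ft_force: [-0.4, 0.2, -0.1]
finger_gap: 85.1
row [ 0.0093  0.0022  0.4305  0.      0.     -0.0029] t 2.1 p [ 490.6 -267.9  170.6] [179.97   0.05 103.47] F [-0.4  0.2 -0.1] gap 85.1
```

View pics/d2.png

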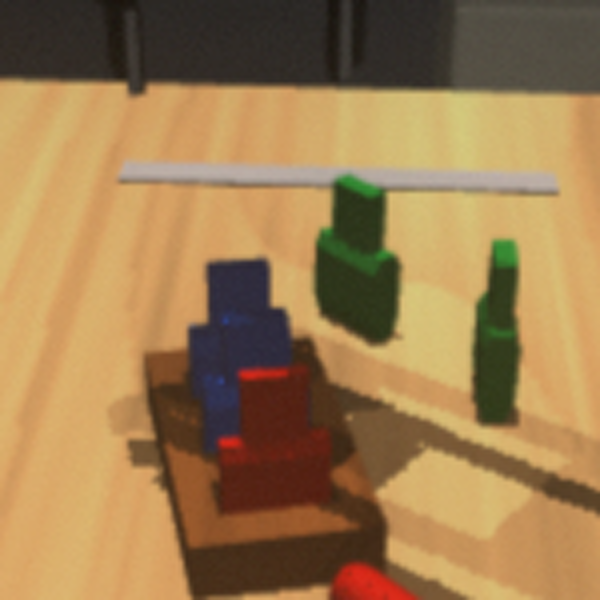

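View pics/d1.png

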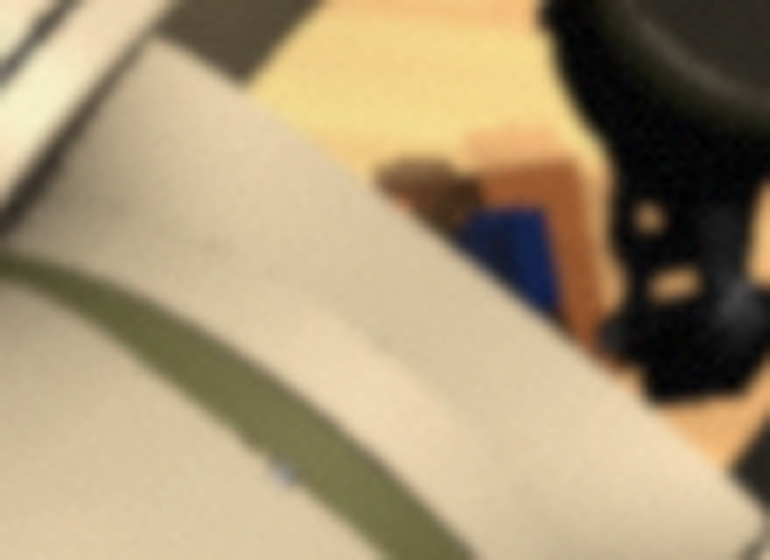

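The side view shows both finger tips, at crop (135,92) and (345,75), straddling the far blue tab from behind and above. I'll descend now.

```bash

python3 -m jog '[[0.008,0.002,0.1,0,0,-0.002],[0.008,0.002,0.2,0,0,-0.002],[0.008,0.002,0.3,0,0,-0.002],[0.008,0.002,0.36,0,0,-0.002],[0.008,0.002,0.4,0,0,-0.002],[0.008,0.002,0.426,0,0,-0.002],[0.008,0.002,0.426,0,0,-0.002],[0.008,0.002,0.426,0,0,-0.002]]'
python3 - <<'E'
from h import *
rows(490.6,-265.5,63.5,104)
s=r.snapshot("side"); crop(s,240,60,150,150,4,"pics/d3.png")
E
```

```text
time: 3.0
tool_pos: [491.8, -264.9, 64.5]
tcp_rot: [179.9, 0.1, 103.9]
ft_force: [-0.9, 1.0, 0.7]
finger_gap: 85.4
row [-0.0012 -0.0052  0.0041  0.      0.     -0.0003] t 3.0 p [ 491.8 -264.9   64.5] [179.94   0.06 103.94] F [-0.9  1.   0.7] gap 85.4
```

View pics/d3.png

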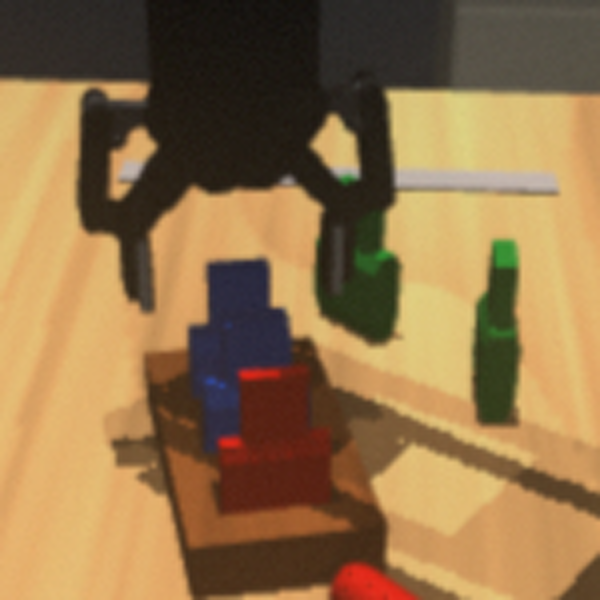

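The fingers stand either side of the far tab, centred near crop (240,285). I'll close on it.

```bash

python3 -m jog '[[-0.001,-0.004,0.004,0,0,0],[-0.001,-0.004,0.004,0,0,0],[-0.001,-0.004,0.004,0,0,0],[-0.001,-0.004,0.004,0,0,0],[-0.001,-0.004,0.004,0,0,0],[-0.001,-0.004,0.004,0,0,0],[-0.001,-0.004,0.004,0,0,0],[-0.001,-0.004,0.004,0,0,0]]' 0 60
python3 - <<'E'
from h import *
rows(490.6,-265.5,63.5,104)
s=r.snapshot("side"); crop(s,240,60,150,150,4,"pics/d4.png")
E
```

```text
time: 3.85
tool_pos: [490.4, -265.0, 62.8]
tcp_rot: [180.0, 0.0, 103.9]
ft_force: [-0.7, 0.1, 3.4]
finger_gap: 29.1
row [-0.002   0.0003 -0.0029  0.      0.     -0.0003] t 3.85 p [ 490.4 -265.    62.8] [179.99   0.01 103.95] F [-0.7  0.1  3.4] gap 29.1
```

View pics/d4.png

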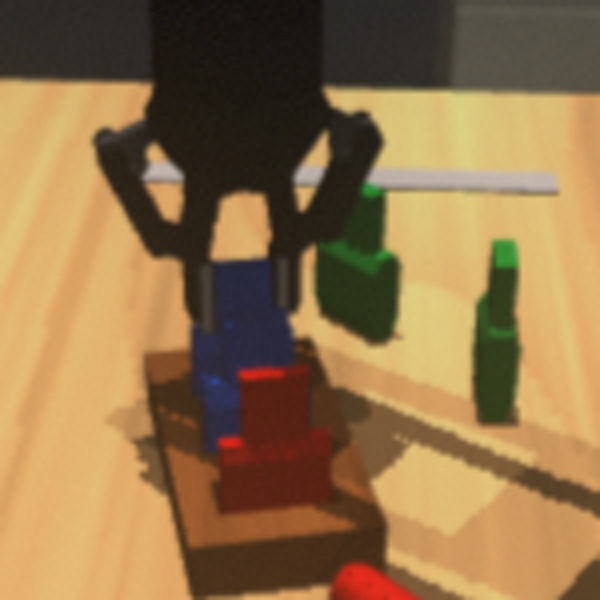

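The jaws hold the far tab with a 29 mm gap. I'll lift.

```bash

python3 -m jog '[[0,0,-0.06,0,0,0],[0,0,-0.14,0,0,0],[0,0,-0.24,0,0,0],[0,0,-0.36,0,0,0],[0,0,-0.48,0,0,0],[0,0,-0.48,0,0,0],[0,0,-0.48,0,0,0]]'
python3 - <<'E'
from h import *
s=r.snapshot("side"); crop(s,240,30,150,150,4,"pics/d5.png")
p=jw(0,-7); rows(p[0],p[1],185,72)
E
```

```text
time: 4.6
tool_pos: [490.7, -265.2, 183.8]
tcp_rot: [179.9, 0.1, 103.9]
ft_force: [0.8, -0.4, -1.6]
finger_gap: 29.0
row [ 1.2601  0.5061 -0.011   0.      0.      0.1775] t 4.65 p [ 490.  -264.7  182.3] [-179.98   -0.03  103.95] F [-0.  -0.3 -1.5] gap 29.0
```

View pics/d5.png

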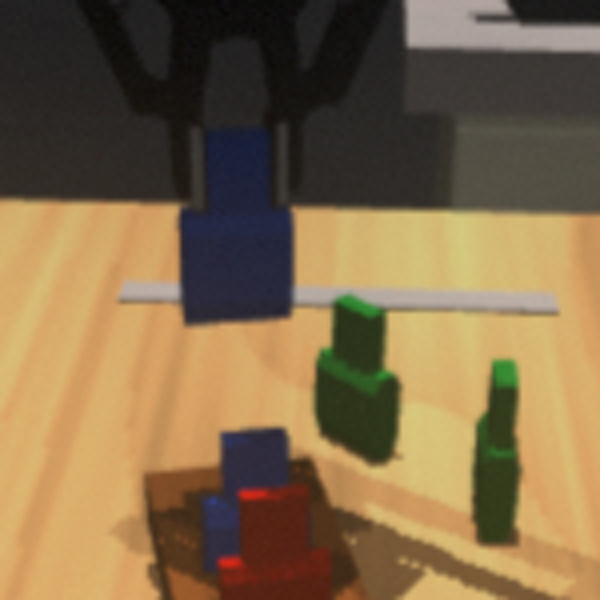

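The plate is held upright and square. I'll carry it to the jig.

```bash

python3 -m jog '[[0.12,0.05,0,0,0,0.02],[0.28,0.11,0,0,0,0.05],[0.45,0.18,0,0,0,0.08],[0.6,0.24,0,0,0,0.11],[0.75,0.3,0,0,0,0.14],[0.88,0.36,-0.01,0,0,0.17],[0.97,0.4,-0.01,0,0,0.1775],[1,0.42,-0.01,0,0,0.1775],[1,0.42,-0.01,0,0,0.1775]]'
python3 - <<'E'
from h import *
p=jw(0,-7); rows(p[0],p[1],185,72)
E
```

```text
time: 5.55
tool_pos: [531.2, 3.9, 183.6]
tcp_rot: [-179.9, 0.0, 72.2]
ft_force: [-0.3, -0.9, -1.2]
finger_gap: 28.9
row [ 0.2643 -0.0615 -0.0057  0.      0.      0.0009] t 5.55 p [531.2   3.9 183.6] [-179.86    0.04   72.15] F [-0.3 -0.9 -1.2] gap 28.9
```

```bash

python3 -m jog '[[0.1,-0.02,0,0,0,0],[0.2,-0.05,0,0,0,0],[0.264,-0.061,0,0,0,0],[0.264,-0.061,0.04,0,0,0],[0.264,-0.061,0.12,0,0,0],[0.264,-0.061,0.2,0,0,0],[0.264,-0.061,0.23,0,0,0],[0.264,-0.061,0.23,0,0,0],[0.264,-0.061,0.23,0,0,0]]'
python3 - <<'E'
from h import *
p=jw(0,-7); rows(p[0],p[1],125,72)
s=r.snapshot("side"); crop(s,110,190,210,160,3.8,"pics/e1.png")
s=r.snapshot("top"); crop(s,170,90,135,105,5.9,"pics/e2.png")
E
```

```text
time: 6.45
tool_pos: [538.1, 69.9, 128.0]
tcp_rot: [180.0, 0.0, 72.0]
ft_force: [-0.7, -0.8, -1.1]
finger_gap: 29.3
row [ 0.0048 -0.0069  0.0119  0.      0.     -0.0002] t 6.45 p [538.1  69.9 128. ] [179.98   0.01  71.97] F [-0.7 -0.8 -1.1] gap 29.3
```

View pics/e1.png

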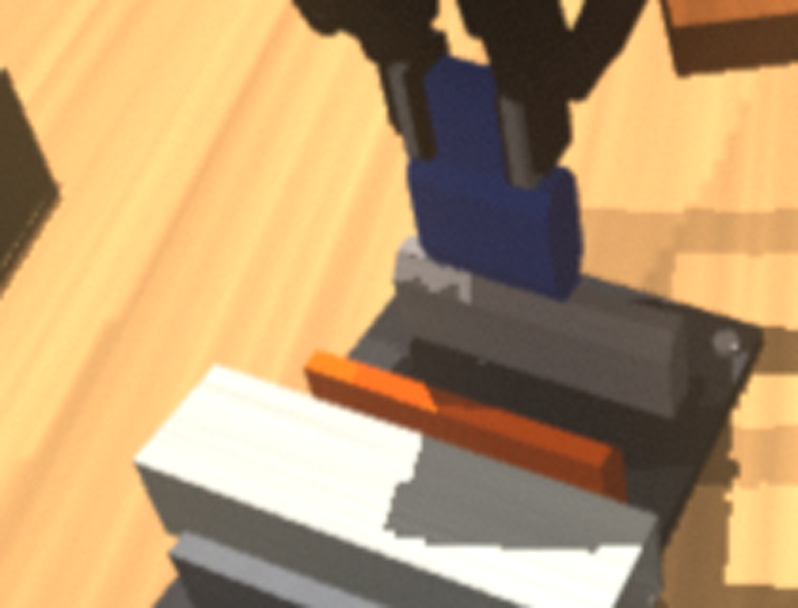

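View pics/e2.png

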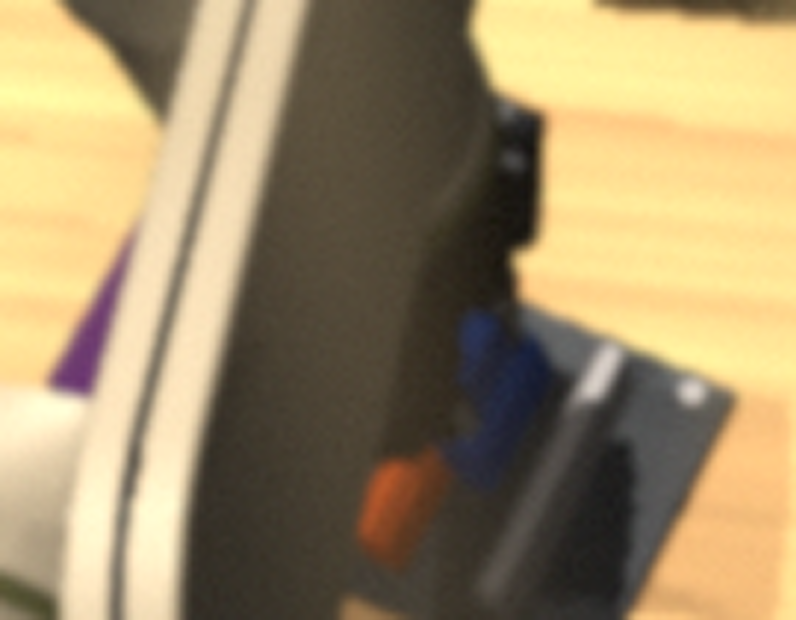

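```bash
python3 - <<'E'
from h import *
s=r.snapshot("side")
C=lambda x,y:(110-.5+(x+.5)/3.8,190-.5+(y+.5)/3.8)
st=r.sense(); print(st["tool_pos"],wj(st["tool_pos"]))
zb=st["tool_pos"][2]-55
print('foot edge front (exp y=c+5)',[wj(onz(s,C(*q),zb)) for q in((430,260),(556,298))])
print('tab top front (c+6) ',[wj(onz(s,C(*q),zb+86)) for q in((436,58),)])
print('fence fold (-18.5)',[wj(onz(s,C(*q),42)) for q in((395,290),(670,372))])
print('orange top inner (24.5)',[wj(onz(s,C(*q),52)) for q in((318,351),(612,446))])
p=jw(0,-7); rows(p[0],p[1],125,72)
E
```

```text
[538.7157  70.3157 128.853 ] [ 2.1659 -7.5858]
foot edge front (exp y=c+5) [array([27.5203, -5.0531]), array([-20.1637,  -5.2479])]
tab top front (c+6)  [array([ 15.6301, -12.7786])]
fence fold (-18.5) [array([ 51.5358, -11.7364]), array([-56.1198, -13.4667])]
orange top inner (24.5) [array([54.4129, 27.6974]), array([-54.5245,  26.681 ])]
row [ 0.0023 -0.0087  0.0154  0.      0.     -0.    ] t 6.6 p [538.7  70.3 128.9] [179.89  -0.04  71.99] F [ 0.2  0.6 -1.7] gap 28.9
```

```bash
python3 - <<'E'
from h import *
t=r.snapshot("top"); s=r.snapshot("side"); st=r.sense(); zb=st["tool_pos"][2]-55; print(zb,wj(st["tool_pos"]))
C=lambda x,y:(170-.5+(x+.5)/5.9,90-.5+(y+.5)/5.9)
print('top: body back edge z+44 (c-10)',[wj(onz(t,C(*q),zb+44)) for q in((550,365),(487,487))])
crop(t,230,130,50,50,12,"pics/e3.png"); crop(s,200,195,70,80,8,"pics/e4.png")
E
```

```text
73.55534789519757 [ 1.9217 -7.5213]
top: body back edge z+44 (c-10) [array([ 19.5704, -27.6748]), array([-31.0191, -27.7043])]
```

View pics/e3.png

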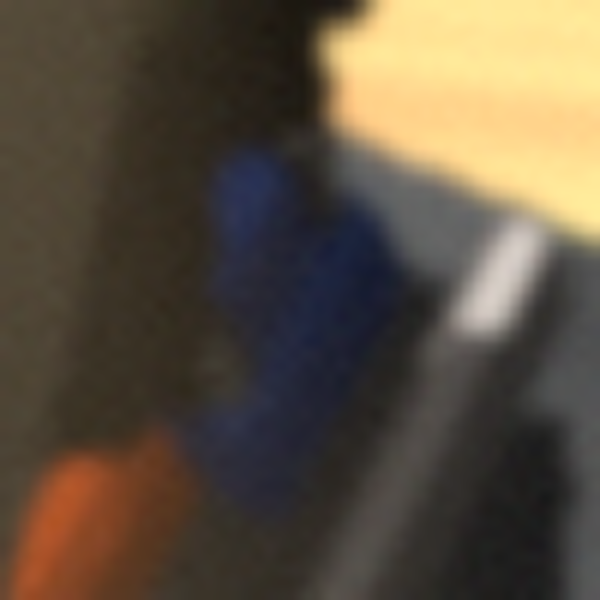

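View pics/e4.png

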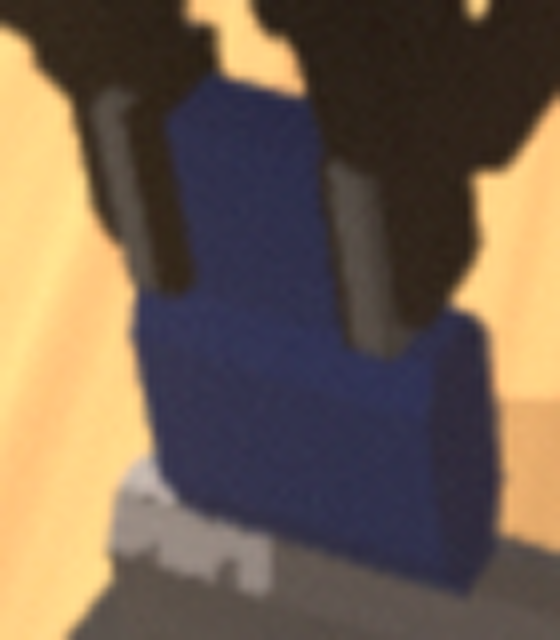

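Top view puts the plate centre at y'≈-7. Side view puts it about 3–5 mm nearer the fence. The flare tolerates either, so I'll shift 3.5 mm toward the carriage, lower it, and then find the fence by touch.

```bash
python3 -c "
from h import *
p=jw(0,-4); rows(p[0],p[1],72,72)"
python3 -m jog '[[0.014,-0.008,0,0,0,0],[0.014,-0.008,0.04,0,0,0],[0.014,-0.008,0.08,0,0,0],[0.014,-0.008,0.12,0,0,0],[0.014,-0.008,0.15,0,0,0],[0.014,-0.008,0.18,0,0,0],[0.014,-0.008,0.2,0,0,0],[0.014,-0.008,0.215,0,0,0],[0.014,-0.008,0.22,0,0,0],[0.014,-0.008,0.22,0,0,0]]'
python3 -c "
from h import *
print(wj(r.sense()['tool_pos']))
p=jw(0,-4); rows(p[0],p[1],67,72)
s=r.snapshot('side'); crop(s,110,190,210,160,3.8,'pics/e5.png')"
```

```text
row [ 0.0141 -0.0077  0.2262  0.      0.      0.    ] t 6.7 p [538.5  70.5 128.6] [179.91  -0.03  72.  ] F [ 0.9 -0.1 -1.9] gap 29.1
time: 7.7
tool_pos: [537.0, 74.5, 72.4]
tcp_rot: [-180.0, -0.0, 72.0]
ft_force: [0.0, 2.2, -2.5]
finger_gap: 29.0
[-0.7823 -4.1496]
row [0.0006 0.0031 0.0218 0.     0.     0.    ] t 7.7 p [537.   74.5  72.4] [-179.99   -0.     72.  ] F [ 0.   2.2 -2.5] gap 29.0
```

View pics/e5.png

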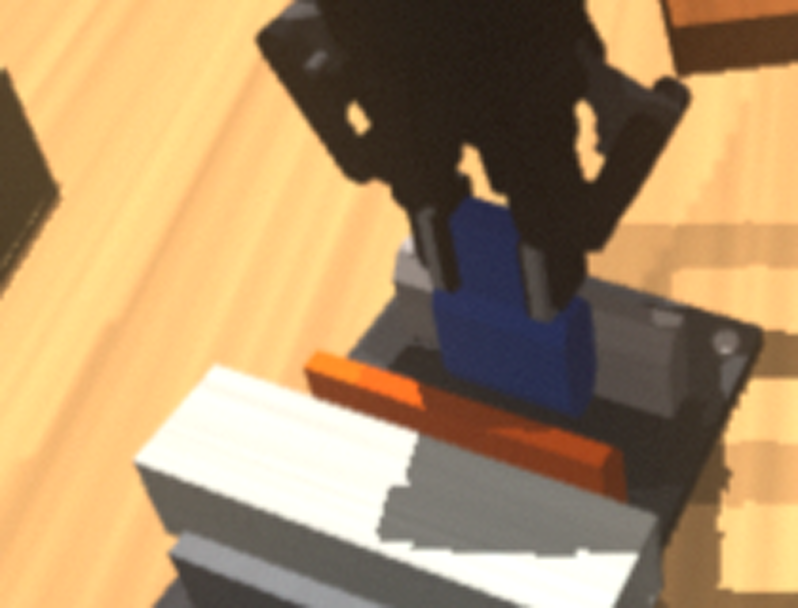

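The plate is in the gap with its foot just off the base, and little force shows. Last few millimetres down.

```bash

python3 -m jog '[[0,0,0.006,0,0,0],[0,0,0.012,0,0,0],[0,0,0.016,0,0,0],[0,0,0.018,0,0,0],[0,0,0.018,0,0,0],[0,0,0.018,0,0,0]]'
python3 -c "
from h import *
print(wj(r.sense()['tool_pos']))
p=jw(0,-4); rows(p[0],p[1],67,72)"
```

```text
time: 8.35
tool_pos: [537.1, 74.4, 68.1]
tcp_rot: [180.0, -0.0, 72.0]
ft_force: [1.7, 2.2, -2.3]
finger_gap: 28.9
[-0.6229 -4.1504]
row [ 0.0006  0.0025  0.0043  0.      0.     -0.    ] t 8.35 p [537.1  74.4  68.1] [179.99  -0.01  72.  ] F [ 1.7  2.2 -2.3] gap 28.9
```

Already a 2.6 N push from the fence side, so the fence is touching, as the side view suggested. I'll go down to floor contact, then press lightly toward the fence (tool -x).

```bash

python3 -m jog '[[0,0,0.003,0,0,0],[0,0,0.006,0,0,0],[0,0,0.006,0,0,0],[0,0,0.006,0,0,0]]'
python3 -m jog '[[-0.002,0,0,0,0,0],[-0.004,0,0,0,0,0],[-0.004,0,0,0,0,0],[-0.004,0,0,0,0,0]]'
python3 -c "
from h import *
st=r.sense();print(wj(st['tool_pos']),st['ft_force'][:2]@jy)
s=r.snapshot('side'); crop(s,110,190,210,160,3.8,'pics/e6.png')
rows(537,74.4,66,72)"
```

```text
time: 8.75
tool_pos: [537.1, 74.5, 66.8]
tcp_rot: [180.0, -0.0, 72.0]
ft_force: [0.3, 1.0, 2.9]
finger_gap: 28.8
time: 9.15
tool_pos: [537.1, 74.2, 66.9]
tcp_rot: [180.0, -0.1, 72.0]
ft_force: [1.0, 5.4, 2.9]
finger_gap: 29.0
[-0.5833 -4.3849] 5.455337363837143
row [ 0.0006 -0.0004  0.0033  0.      0.      0.    ] t 9.2 p [537.1  74.2  66.8] [179.97  -0.08  72.01] F [0.9 5.8 2.1] gap 29.1
```

View pics/e6.png

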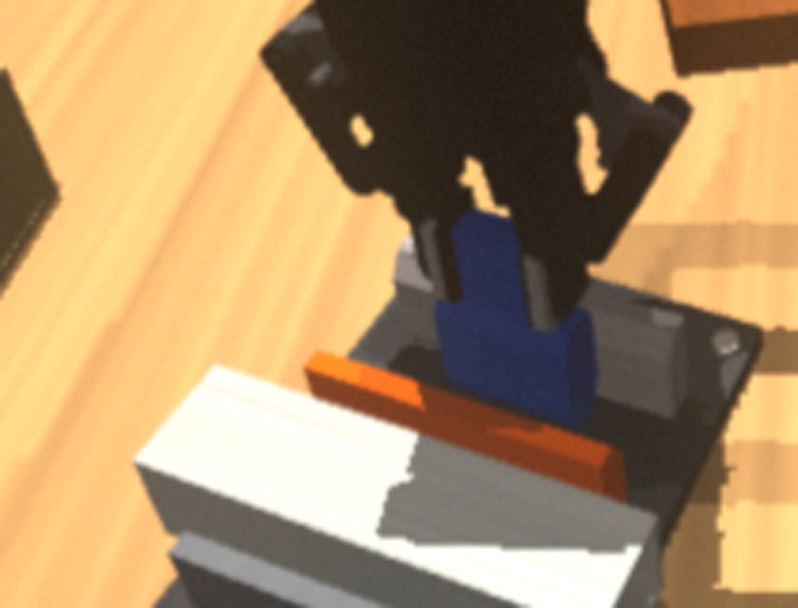

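The plate stands on the floor (+3 N up) and against the fence (5.5 N). I'll release and rise.

```bash

python3 -m jog '[[0,0,0,0,0,0],[0,0,0,0,0,0],[0,0,0,0,0,0],[0,0,0,0,0,0],[0,0,0,0,0,0],[0,0,0,0,0,0]]' 1
python3 -m jog '[[0,0,-0.05,0,0,0],[0,0,-0.15,0,0,0],[0,0,-0.3,0,0,0],[0,0,-0.44,0,0,0],[0,0,-0.44,0,0,0],[0,0,-0.44,0,0,0]]'
python3 -c "
from h import *
s=r.snapshot('side'); crop(s,110,190,210,160,3.8,'pics/e7.png')
rows(479.2,-217,175,104)"
```

```text
time: 9.8
tool_pos: [536.7, 73.4, 66.5]
tcp_rot: [-180.0, 0.0, 72.0]
ft_force: [-0.5, 0.4, 0.0]
finger_gap: 85.6
time: 10.4
tool_pos: [537.8, 73.5, 178.8]
tcp_rot: [179.8, -0.1, 72.0]
ft_force: [0.6, -0.2, -0.1]
finger_gap: 85.0
row [-1.1762  0.1402  0.008   0.      0.     -0.1778] t 10.45 p [536.7  73.5 177. ] [179.96  -0.01  72.  ] F [ 0.4 -0.4 -0.9] gap 85.7
```

View pics/e7.png

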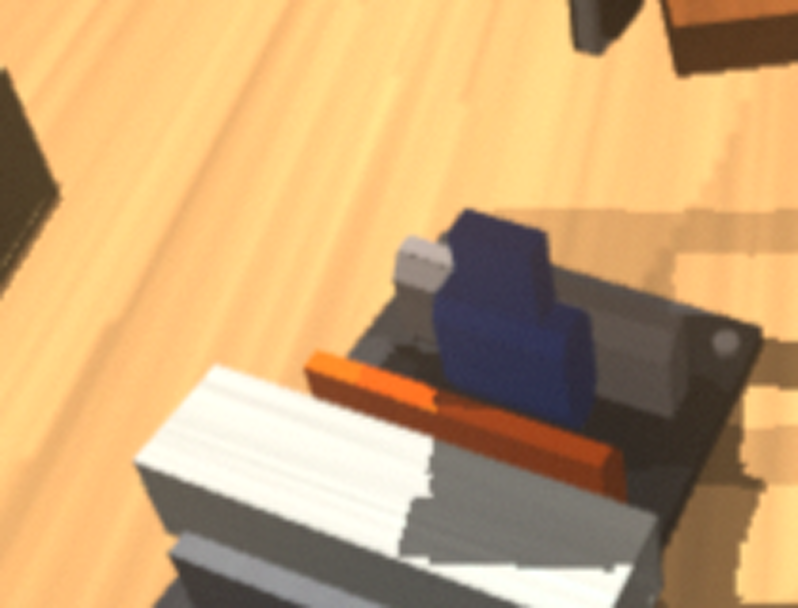

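Plate one stands upright by the fence. Now to the middle blue plate.

```bash

python3 -m jog '[[-0.15,0.02,0,0,0,-0.02],[-0.35,0.05,0,0,0,-0.06],[-0.55,0.08,0,0,0,-0.1],[-0.75,0.1,0,0,0,-0.14],[-0.9,0.12,0,0,0,-0.17],[-1,0.14,0,0,0,-0.178],[-1,0.14,0,0,0,-0.178],[-1,0.14,0,0,0,-0.178]]'
python3 -c "
from h import *
rows(479.2,-216.5,175,104)"
```

```text
time: 11.25
tool_pos: [491.8, -175.0, 175.1]
tcp_rot: [-179.9, -0.1, 103.9]
ft_force: [0.1, 0.4, 0.9]
finger_gap: 85.4
row [-0.1491 -0.0887  0.0005  0.      0.     -0.0005] t 11.25 p [ 491.8 -175.   175.1] [-179.89   -0.12  103.91] F [0.1 0.4 0.9] gap 85.4
```

```bash

python3 -m jog '[[-0.06,-0.04,0,0,0,0],[-0.12,-0.08,0,0,0,0],[-0.149,-0.089,0.05,0,0,0],[-0.149,-0.089,0.15,0,0,0],[-0.149,-0.089,0.25,0,0,0],[-0.149,-0.089,0.35,0,0,0],[-0.149,-0.089,0.42,0,0,0],[-0.149,-0.089,0.445,0,0,0],[-0.149,-0.089,0.445,0,0,0],[-0.149,-0.089,0.445,0,0,0]]'
python3 -c "
from h import *
rows(479.2,-216.5,63.5,104)
s=r.snapshot('side'); crop(s,240,60,150,150,4,'pics/f1.png')"
```

```text
time: 12.25
tool_pos: [480.7, -216.3, 65.8]
tcp_rot: [180.0, 0.0, 104.1]
ft_force: [-0.7, -1.4, 0.3]
finger_gap: 85.5
row [ 0.0006 -0.006   0.0091  0.      0.      0.0004] t 12.25 p [ 480.7 -216.3   65.8] [179.97   0.02 104.07] F [-0.7 -1.4  0.3] gap 85.5
```

View pics/f1.png

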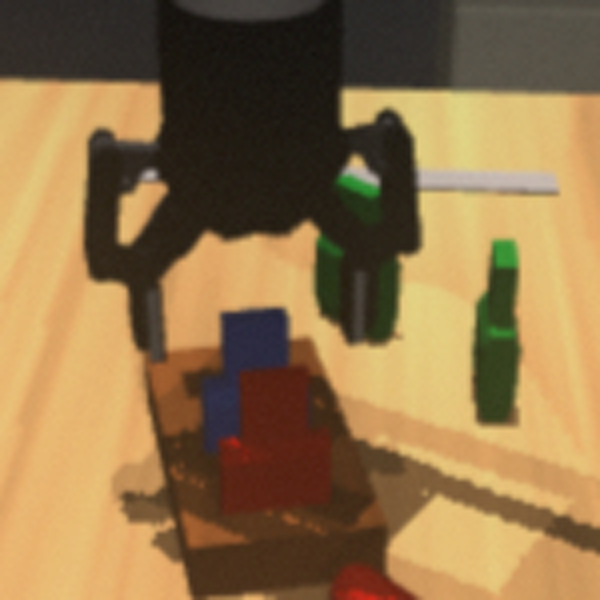

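The fingers straddle the middle blue tab at crop (255,335), with fingers at x≈150 and 360. I'll close.

```bash

python3 -m jog '[[0,-0.005,0.008,0,0,0],[0,-0.005,0.008,0,0,0],[0,-0.005,0.008,0,0,0],[0,-0.005,0.008,0,0,0],[0,-0.005,0.008,0,0,0],[0,-0.005,0.008,0,0,0],[0,-0.005,0.008,0,0,0],[0,-0.005,0.008,0,0,0]]' 0 60
python3 -c "
from h import *
rows(479.2,-216.5,63.5,104)"
python3 -m jog '[[0,0,-0.06,0,0,0],[0,0,-0.14,0,0,0],[0,0,-0.24,0,0,0],[0,0,-0.36,0,0,0],[0,0,-0.48,0,0,0],[0,0,-0.5,0,0,0],[0,0,-0.5,0,0,0]]'
python3 -c "
from h import *
p=jw(0,9);rows(p[0],p[1],188,72)
s=r.snapshot('side'); crop(s,240,30,150,150,4,'pics/f2.png')"
```

```text
time: 13.1
tool_pos: [479.2, -217.1, 63.6]
tcp_rot: [180.0, 0.0, 104.0]
ft_force: [0.1, -0.3, 4.6]
finger_gap: 29.3
row [0.0023 0.0008 0.0006 0.     0.     0.0002] t 13.1 p [ 479.2 -217.1   63.6] [179.98   0.02 104.03] F [ 0.1 -0.3  4.6] gap 29.3
time: 13.8
tool_pos: [479.6, -217.3, 189.8]
tcp_rot: [179.9, 0.1, 104.0]
ft_force: [0.6, 0.1, -1.8]
finger_gap: 29.1
row [1.1195 0.5362 0.0071 0.     0.     0.178 ] t 13.8 p [ 479.6 -217.3  189.8] [179.89   0.11 104.04] F [ 0.6  0.1 -1.8] gap 29.1
```

View pics/f2.png

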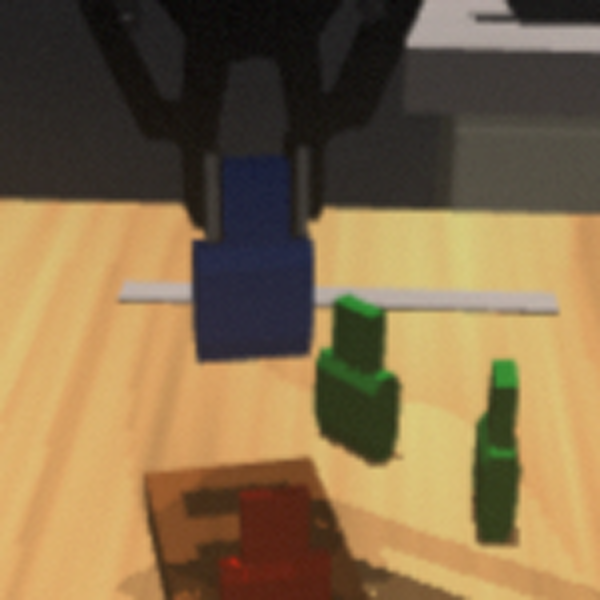

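Plate two is held upright. I'll carry it above the remaining gap.

```bash

python3 -m jog '[[0.12,0.05,0,0,0,0.02],[0.28,0.12,0,0,0,0.05],[0.45,0.2,0,0,0,0.08],[0.6,0.28,0,0,0,0.11],[0.75,0.36,0,0,0,0.14],[0.88,0.43,0,0,0,0.17],[0.97,0.5,0,0,0,0.178],[1,0.53,0,0,0,0.178],[1,0.53,0,0,0,0.178]]'
python3 - <<'E'
from h import *
p=jw(-0.6,16); rows(p[0],p[1],132,72)
E
```

```text
time: 14.75
tool_pos: [546.1, 58.7, 186.3]
tcp_rot: [-179.8, 0.1, 72.2]
ft_force: [0.1, -0.3, -1.9]
finger_gap: 29.1
row [ 0.1295 -0.0531  0.2173  0.      0.      0.0009] t 14.75 p [546.1  58.7 186.3] [-179.83    0.06   72.16] F [ 0.1 -0.3 -1.9] gap 29.1
```

```bash

python3 -m jog '[[0.06,-0.02,0,0,0,0],[0.11,-0.05,0,0,0,0],[0.13,-0.053,0,0,0,0],[0.13,-0.053,0.04,0,0,0],[0.13,-0.053,0.12,0,0,0],[0.13,-0.053,0.19,0,0,0],[0.13,-0.053,0.215,0,0,0],[0.13,-0.053,0.215,0,0,0],[0.13,-0.053,0.215,0,0,0]]'
python3 - <<'E'
from h import *
s=r.snapshot("side"); crop(s,110,190,210,160,3.8,"pics/g1.png")
t=r.snapshot("top"); crop(t,230,120,60,60,10,"pics/g2.png")
p=jw(-0.6,16); rows(p[0],p[1],132,72); print(wj(r.sense()["tool_pos"]))
E
```

```text
time: 15.65
tool_pos: [544.6, 92.5, 135.1]
tcp_rot: [180.0, -0.0, 72.0]
ft_force: [0.4, -0.6, -1.2]
finger_gap: 28.8
row [ 0.0014 -0.0078  0.0151  0.      0.     -0.0001] t 15.75 p [545.1  92.7 135.8] [179.89  -0.04  71.99] F [ 0.9  0.1 -0.9] gap 28.8
[ 1.3567 15.659 ]
```

View pics/g1.png

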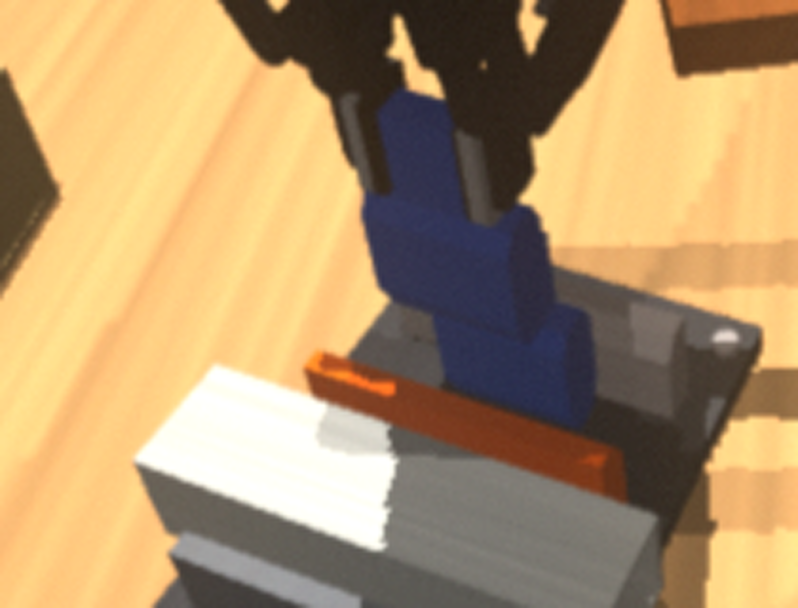

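View pics/g2.png

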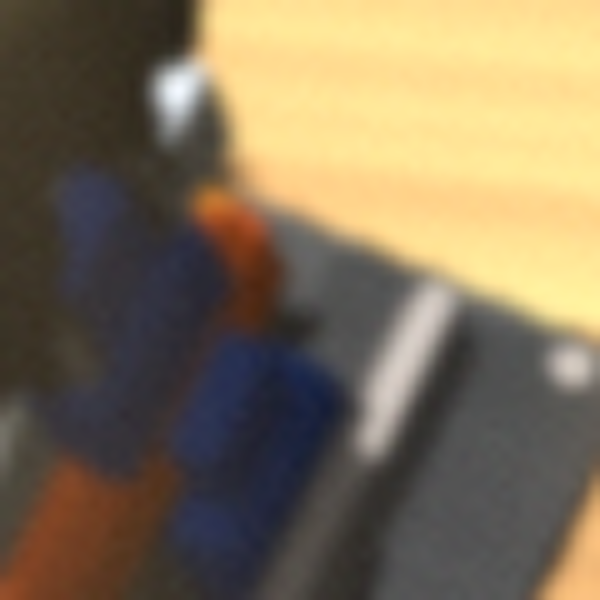

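```bash
python3 - <<'E'
from h import *
s=r.snapshot("side"); st=r.sense(); zb=st["tool_pos"][2]-55; print(zb,wj(st["tool_pos"]))
crop(s,195,205,80,110,7,"pics/g3.png")
E
```

```text
80.73025933349803 [ 1.2993 15.6889]
```

View pics/g3.png

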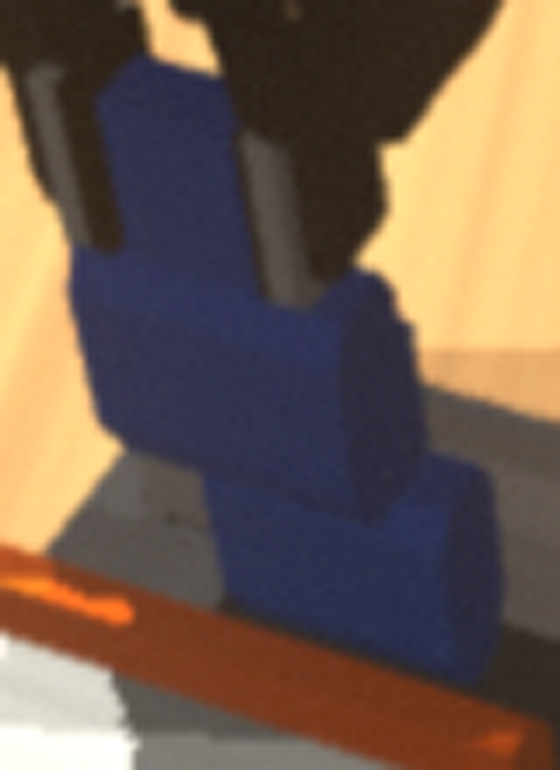

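```bash
python3 - <<'E'
from h import *
s=r.snapshot("side"); st=r.sense(); zb=st["tool_pos"][2]-55
C=lambda x,y:(195-.5+(x+.5)/7,205-.5+(y+.5)/7)
print('p2 foot',[wj(onz(s,C(*q),zb)) for q in((375,522),(130,452))])
print('p1 foot',[wj(onz(s,C(*q),12)) for q in((468,685),(230,607))])
print('p2 shoulder corner z44',wj(onz(s,C(345,370),zb+44)),'p1',wj(onz(s,C(447,522),56)))
print('p2 left body edge z44 sil', wj(onz(s,C(75,300),zb+44)))
rows(*jw(-.6,16),125,72)
E
```

```text
p2 foot [array([-22.9408,  18.5541]), array([24.5366, 20.0299])]
p1 foot [array([-24.6428,  -0.2765]), array([27.5651, -0.0832])]
p2 shoulder corner z44 [-25.6261  23.7379] p1 [-22.9422  -3.2098]
p2 left body edge z44 sil [22.849  25.8583]
row [ 0.0012 -0.0073  0.0425  0.      0.     -0.    ] t 15.85 p [545.   92.7 135.6] [179.9   -0.04  71.99] F [-0.1  0.6 -1.3] gap 29.2
```

Compared with plate one, plate two sits about 20–21 mm toward the carriage. I'll shift +1.3 mm to aim for 22, then descend in stages.

```bash

python3 -m jog '[[0.005,-0.007,0,0,0,0],[0.005,-0.007,0.02,0,0,0],[0.005,-0.007,0.05,0,0,0],[0.005,-0.007,0.08,0,0,0],[0.005,-0.007,0.105,0,0,0],[0.005,-0.007,0.12,0,0,0],[0.005,-0.007,0.12,0,0,0]]'
python3 - <<'E'
from h import *
st=r.sense();print(wj(st["tool_pos"]),st["ft_force"][:2]@jx,st["ft_force"][:2]@jy)
rows(*jw(-.6,17),88,72)
E
```

```text
time: 16.55
tool_pos: [542.3, 94.4, 103.4]
tcp_rot: [-179.9, 0.0, 72.0]
ft_force: [0.2, 0.2, -1.5]
finger_gap: 28.9
[-1.8322 16.455 ] 0.11976095478384008 0.2734693689301528
row [ 0.0022  0.0049  0.0617  0.      0.     -0.    ] t 16.55 p [542.3  94.4 103.4] [-179.91    0.04   71.99] F [ 0.2  0.2 -1.5] gap 28.9
```

```bash

python3 -m jog '[[0.002,0.004,0.01,0,0,0],[0.002,0.004,0.025,0,0,0],[0.002,0.004,0.04,0,0,0],[0.002,0.004,0.04,0,0,0]]'
python3 - <<'E'
from h import *
st=r.sense();print(wj(st["tool_pos"]),st["ft_force"][:2]@jx,st["ft_force"][:2]@jy)
s=r.snapshot("side"); crop(s,110,190,210,160,3.8,"pics/g4.png")
rows(*jw(-.6,17),67,72)
E
```

```text
time: 16.95
tool_pos: [544.5, 93.9, 94.6]
tcp_rot: [179.9, 0.1, 72.0]
ft_force: [0.3, -4.2, 0.4]
finger_gap: 29.0
[ 0.3548 16.6163] 1.5763616223526014 -3.8520884607314225
row [ 0.0015 -0.0037  0.1104  0.      0.     -0.0001] t 17.0 p [544.5  93.9  94.6] [179.94   0.05  71.99] F [ 1.2 -4.3  0.1] gap 28.8
```

View pics/g4.png

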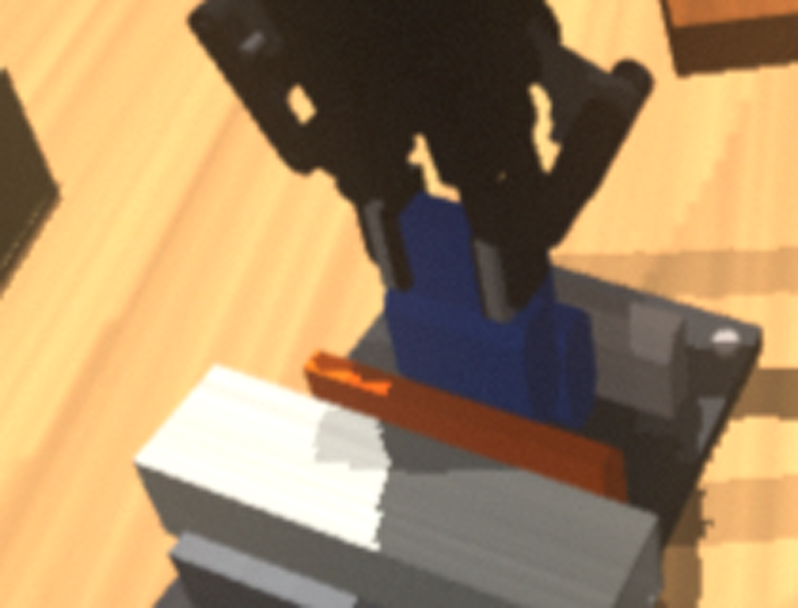

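Plate two is between plate one and the orange face, which pushes back with about 4 N as expected. I'll keep pressing down.

```bash

python3 -m jog '[[0,0,0.01,0,0,0],[0,0,0.02,0,0,0],[0,0,0.03,0,0,0],[0,0,0.04,0,0,0],[0,0,0.04,0,0,0]]'
python3 - <<'E'
from h import *
st=r.sense();print(wj(st["tool_pos"]),st["ft_force"][:2]@jx,st["ft_force"][:2]@jy)
rows(*jw(-.6,16),67,72)
E
```

```text
time: 17.5
tool_pos: [544.2, 93.8, 84.6]
tcp_rot: [180.0, 0.1, 72.0]
ft_force: [-0.3, -7.1, 1.7]
finger_gap: 28.9
[ 0.1118 16.4323] 1.9006030938552425 -6.805136360939349
row [-0.0017 -0.0028  0.0703  0.      0.     -0.0001] t 17.5 p [544.2  93.8  84.6] [179.97   0.07  71.99] F [-0.3 -7.1  1.7] gap 28.9
```

```bash

python3 -m jog '[[-0.001,0,0.012,0,0,0],[-0.002,0,0.024,0,0,0],[-0.002,0,0.036,0,0,0],[-0.002,0,0.048,0,0,0],[-0.002,0,0.058,0,0,0],[-0.002,0,0.058,0,0,0]]'
python3 - <<'E'
from h import *
st=r.sense();print(wj(st["tool_pos"]),st["ft_force"][:2]@jx,st["ft_force"][:2]@jy)
rows(*jw(-.6,16),67,72)
E
```

```text
time: 18.1
tool_pos: [543.5, 93.5, 69.5]
tcp_rot: [-180.0, 0.1, 72.0]
ft_force: [0.2, -7.5, 0.0]
finger_gap: 29.0
[-0.4686 15.9806] 2.5026302839683265 -7.029830909768779
row [ 0.0001 -0.0005  0.0099  0.      0.     -0.0001] t 18.1 p [543.5  93.5  69.5] [-179.96    0.07   71.99] F [ 0.2 -7.5  0. ] gap 29.0
```

```bash

python3 -m jog '[[0,0,0.004,0,0,0],[-0.001,0,0.008,0,0,0],[-0.001,0,0.01,0,0,0],[-0.001,0,0.01,0,0,0],[-0.001,0,0.01,0,0,0]]'
python3 - <<'E'
from h import *
st=r.sense();print(wj(st["tool_pos"]),st["ft_force"][:2]@jx,st["ft_force"][:2]@jy)
s=r.snapshot("side"); crop(s,110,190,210,160,3.8,"pics/g5.png")
E
```

```text
time: 18.6
tool_pos: [543.6, 93.5, 67.7]
tcp_rot: [-180.0, 0.0, 72.0]
ft_force: [-2.7, -5.1, 4.5]
finger_gap: 29.4
[-0.3478 15.9725] -1.0206669642747872 -5.674466575001894
```

View pics/g5.png

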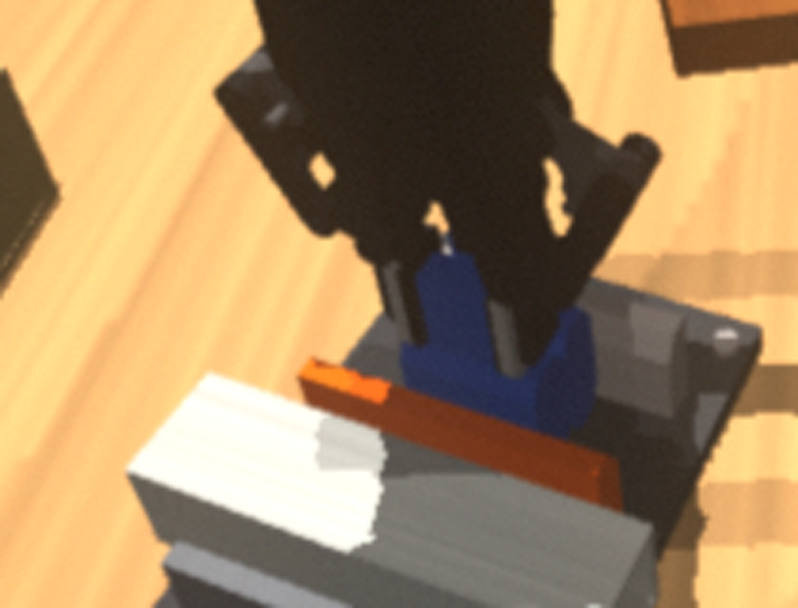

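The up-force appears at TCP z 67.7; the floor was predicted at 67.6. One small extra press to confirm it is seated.

```bash

python3 -m jog '[[-0.001,0,0.003,0,0,0],[-0.001,0,0.005,0,0,0],[-0.001,0,0.005,0,0,0],[-0.001,0,0.005,0,0,0]]'
python3 -m jog '[[0,0,0,0,0,0],[0,0,0,0,0,0],[0,0,0,0,0,0],[0,0,0,0,0,0],[0,0,0,0,0,0],[0,0,0,0,0,0]]' 1
python3 -m jog '[[0,0,-0.03,0,0,0],[0,0,-0.1,0,0,0],[0,0,-0.25,0,0,0],[0,0,-0.42,0,0,0],[0,0,-0.48,0,0,0],[0,0,-0.48,0,0,0]]'
python3 -m jog '[[-0.2,0,0,0,0,0],[-0.4,0,0,0,0,0],[-0.6,0,0,0,0,0],[-0.8,0,0,0,0,0],[-0.8,0,0,0,0,0],[-0.8,0,0,0,0,0]]'
python3 - <<'E'
from h import *
s=r.snapshot("side"); crop(s,110,190,210,160,3.8,"pics/g6.png")
t=r.snapshot("top"); crop(t,170,110,135,105,5.9,"pics/g7.png")
E
```

```text
time: 19.05
tool_pos: [543.8, 93.5, 67.5]
tcp_rot: [-180.0, 0.0, 72.0]
ft_force: [-5.8, -5.1, 12.6]
finger_gap: 29.0
time: 19.65
tool_pos: [543.7, 93.8, 66.2]
tcp_rot: [-180.0, -0.0, 72.0]
ft_force: [-0.4, -0.0, -0.2]
finger_gap: 85.9
time: 20.25
tool_pos: [546.1, 93.9, 190.6]
tcp_rot: [179.6, -0.2, 72.0]
ft_force: [-0.1, -0.6, -0.8]
finger_gap: 85.7
time: 20.85
tool_pos: [481.0, -97.3, 185.0]
tcp_rot: [-179.9, -0.0, 71.8]
ft_force: [0.6, -0.4, -0.5]
finger_gap: 85.5
```

View pics/g6.png

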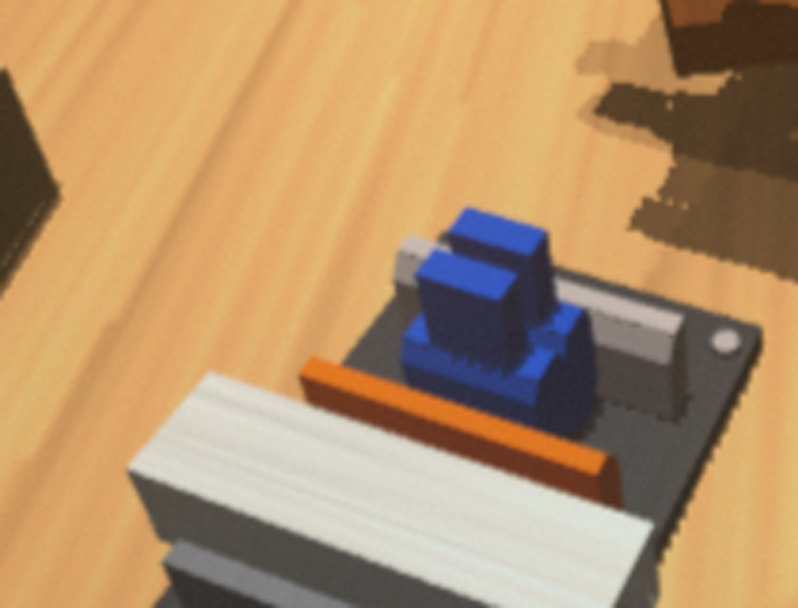

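View pics/g7.png

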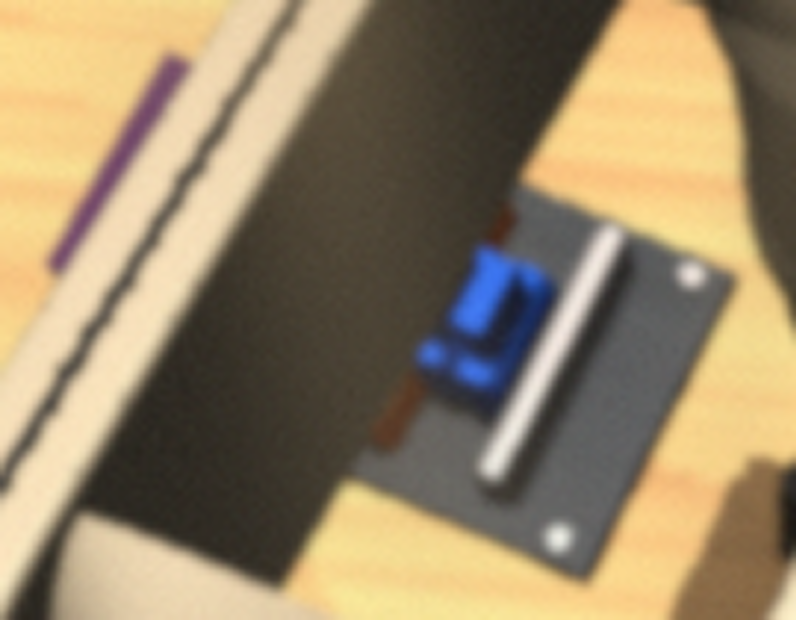

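```bash
python3 - <<'E'
from h import *
s=r.snapshot("side")
C=lambda x,y:(110-.5+(x+.5)/3.8,190-.5+(y+.5)/3.8)
for n,qs in(("p1",[(468,208),(548,232),(538,257),(450,232)]),("p2",[(436,250),(518,273),(505,300),(419,276)])):
    for z in (98,): print(n,np.mean([wj(onz(s,C(*q),z)) for q in qs],0))
print('orange top inner',[wj(onz(s,C(*q),52)) for q in((312,358),(608,453))],'before 28.1,27.0 / 27.7,26.7')
print(r.sense()["time"],r.sense()["ft_force"])
E
```

```text
p1 [-2.4369 -5.672 ]
p2 [-2.3265 13.8958]
orange top inner [array([54.5414, 30.9028]), array([-54.4932,  29.4781])] before 28.1,27.0 / 27.7,26.7
21.0 [-0.1362 -0.3854 -0.3863]
```

The tabs are 19.6 mm apart at equal height and the carriage is pushed back about 3 mm. Both plates are upright and the arm is clear, so I'm handing in.

```bash
python3 -c "
from bench import r
print(r.hand_in())"
```

```text
the job is handed in; nothing more can be done
None
```

Both blue plates are in the jig gap, upright and held snug. I set the far-slot plate against the fence first, then pressed the middle-slot plate down beside it. The red and green plates were left alone, and I handed in at about 21 s.

- **Last checks:** In the final side view, the tab tops are 19.6 mm apart at an assumed equal height (20 expected). The orange face is pushed back about 2.9 mm (3 expected). The arm was clear, with wrist force near zero.
- **Seating:** The second plate met the floor at TCP height 67.7 mm, against a predicted 67.6. A short extra press read 12.6 N, above the suggested 3 to 8 N but well under the limits.
- **Disagreement:** The two cameras differed by 2 to 5 mm along the jig's y. I settled this by touching the first plate to the fence and placing the second relative to it.

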